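# Close up the bench tool chest

## Robot

A 6-joint arm with a two-finger parallel gripper is mounted at the origin on the work surface. World frame = base frame: x ahead of the robot, y to its left, z up, the work surface at z = 0. Lengths are in m, angles in rad, forces in N, time in s.
With the tool pointing down it reaches from about 0.425 to 0.95 m from the base axis. Payload 14.7 kg.
Tool frame: the origin (TCP) lies on the centre line of the jaws, within the pads' length; the fingertips stand 17 mm ahead of it and the grasp point (between the pads) lies 2 mm behind it; z points along the fingers, y is the line along which they close (so a half turn about z gives the same grasp; the last joint's range is limited). The gripper opens to 85 mm and grips with 20 to 120 N. Pads are 22 mm wide; open, the fingers measure 114 mm over their backs; the gripper's body (76 mm by 85 mm) begins 54 mm behind the grasp point. The pads swing forward as they close: fully open they stand 13 mm farther back than shut.
Start: joints at [1.106, 0.48, 1.596, -0, 1.065, -0.047], TCP at [0.264, 0.594, 0.248] pointing down, gripper open.
Joint ranges: [-2.75, 2.75], [-0.82, 2.05], [0.23, 2.67], [-1.56, 4.7], [0.09, 2.69], [-2.92, 2.92]. Speed limits (rad/s): [1.89, 1.89, 2.39, 3.01, 3.01, 3.01].

## Interface

Orientations are given as a unit quaternion [w, x, y, z].
In Python, from bench import get_obs, camera, sign_off gives the robot as it stands. The module is installed in compiled form; this text tells all that it offers.
- The arm moves only by the tool apply_moves, never from a script. Its argument "motion" is a list of rows, each an object with "delta_pos": the shift along the tool's x, y, z as a fraction of full scale, a list of three; "spin": the turn about the tool's z as a fraction of full scale. A call has 1 to 8 rows; each row is the pose to reach, as a shift and turn from the pose commanded when the call began, along the tool's axes at that moment, turning the shorter way round; what a row does not reach only later rows make up. Full scale, the value 1, is 0.25 m for a shift and 180 degrees for a turn. A row lasts 1/10 s, in which the tool goes at most 50 mm and 8.59 degrees, less where a joint would pass 70% of its speed; a pose out of reach is approached as far as the arm can. A call with a number of a shift or a turn outside -1 to 1 is refused whole. A call with a gripper value outside its range is refused whole. "grip" is the closure, from 0 (fully open) to 1 (shut), set as the call begins (left out, the last holds). The fingers move at their own pace and stop on an object; the grip force is fixed at half the most. Time passes only in rows, so rows that repeat a pose let the fingers close. It gives the time, the measured TCP pose, the force, the opening and the grip force at its end, in the units of the state.
- get_obs(): the state, without advancing time (a new reading comes with each control period).
- camera(name): name is "scene" or "top" or "wrist"; returns a dict with "image" (480x640x3 uint8, blue, green, red), "intrinsics" (3x3 intrinsics, pixels), "R" (3x3) and "t" (3): a world point X has camera coordinates R X + t; the wrist camera has in their place "mount" (4x4, takes a point from camera to tool coordinates, whose origin is the TCP and whose axes are the flange's). Camera axes: x right, y down, z forward; pixel columns grow to the right and rows downward; lengths in m; the calibration is good to about 2 mm. A picture is of the moment at which its call begins: read the wrist's pose just before it. There is no depth.
- sign_off(): hands the job in; it is judged then, once.
The state is a dict: "time_s": time; "q": joint angles; "joint_velocities": joint speeds; "effort": joint torques, N m; "tcp_pos": TCP position; "tcp_rot": TCP orientation; "force": force on the tool from outside, world axes, zero at the start; "ft_torque": the same for the moment, N m; "grip_width": finger opening in m; "grip_force": force on a finger pad.
Only numpy, scipy, OpenCV 4.12 (cv2) and the standard library are available. Lean on these libraries where they do the work, as an engineer would, in place of code of your own. Each camera call takes 0.05 s, during which the arm holds its last target. There are 200 camera calls.

## Task

Close up the small tool chest with the fingertips alone, pinching and lifting nothing: first push both pulled-out drawers fully home, and only when both are in, push the raised lid down until it is fully shut. Do not shove, tip or lift the chest itself, and leave the things around it and in its tray where they are.

Things in the scene. Friction and masses are not known exactly. Their poses are not given: they have to be found in the camera images.
- chest: Grey steel tool chest, loose, 5 to 6 kg, 170 deep (x), 260 wide (y), 145 high. Origin: centre of underside. Its x points from front to back (yaw up to 0.28 rad), y to its left seen from the robot. From below: 40 mm plinth, two equal drawers side by side, open tray (floor 108, rim 145 high), lid hinged along the back. Front face at x = -85. Pushes under 25 N do not shift it
- drawer_left (a joint): How far the left (+y) drawer is pulled out, in m: 0 is fully home (hard stop), it grows towards the chest's -x up to 0.11; starts 0.03 to 0.075. About 2 N of friction; it stays where it is left
- drawer_right (a joint): The same for the right (-y) drawer, independent of the left
- lid (a joint): Opening angle of the lid in rad: 0 is shut flat on the tray rim, it grows as the front edge rises; starts 0.75 to 1.25, stops at 1.6. Stiff friction hinge (0.38 N m): the lid stays at any angle and takes about 1 to 3 N at its free edge to push down
- drawer_left_front (a point): Point on the outer face of the left drawer's front, middle of its width, 75 mm above the chest's underside; moves with the drawer, axes as the chest's. The front is 118 wide, from 42 to 100 mm high; shut, it stands 6 mm proud of the chest's face. Below the point a 70 mm wide lip, 47 to 53 mm high, stands out 14 mm farther
- drawer_right_front (a point): The same point on the right drawer's front
- lid_hinge (a point): Middle of the lid's hinge line, on the lid's underside, 145.5 mm above the chest's underside and 85 mm behind its centre. The lid turns about the chest's y. Axes turn with the lid: -x runs along it to the free edge, z is the normal of its outer (upper) face
- lid_edge (a point): Middle of the free (front) edge of the lid on its outer face, 174 mm from the hinge; the lid is a plain steel plate 7 thick and 260 wide, with no knob. Moves with the lid, axes as at lid_hinge
- bearing: Steel ball bearing, 26 across, 9 high, lying flat in the left half of the chest's tray; origin centre of underside. Leave it
- knuckle: White printed knuckle part, about 50 x 18 x 18, lying in the right half of the chest's tray; origin centre of underside. Leave it
- finger_link: White printed finger link, about 62 x 18 x 18 high, lying on the bench before the left drawer, low enough for the drawers to pass over; origin centre of underside. Leave it
- screwdriver: Screwdriver 180 long, under 40 high, lying across the bench before the right drawer, low enough for the drawer to pass over; origin mid-length, underside. Leave it
- jar: Closed amber glass jar, 56 across, 85 high, standing beside the chest, on either side; origin centre of underside. Leave it
- mug: White mug, 76 across plus handle, 90 high, standing beside the chest on the other side; origin centre of underside. Leave it
- headset: Magnifier headset, 180 x 145 x 55 high, lying at the left side of the bench; origin centre of underside. Leave it

How it is judged:
On the way, in this order (a step that is already met when the one before it is completed fails the run):
1. both drawers are fully home (within 5 mm) while the lid is still raised (value of joint each of drawer_left, drawer_right below 0.005 m and value of joint lid above 0.3 rad), for 0.2 s.
2. the lid is shut (value of joint lid below 0.04 rad), for 0.2 s.
At the end, for the whole second after the job is handed in: Both drawers are within 5 mm of fully home, the lid is within 0.04 rad of shut (about 7 mm at its edge), and the chest stands still and level within 25 mm of where it was (value of joint each of drawer_left, drawer_right below 0.005 m and value of joint lid below 0.04 rad and distance of chest from where it was at the start of the episode below 0.025 m and linear speed of chest below 0.02 m/s and angle between chest's own z axis and vertical below 0.08 rad); the robot touches nothing.
It fails at once if a thing on the bench around the chest is shifted by more than 25 mm, lifted or carried (distance of any of jar, mug, headset, screwdriver, finger_link from where it was at the start of the episode above 0.025 m).
It fails at once if a part in the tray is shifted by more than 40 mm, lifted or carried (distance of any of bearing, knuckle from where it was at the start of the episode above 0.04 m).
It fails at once if the chest is shoved more than 25 mm from its place, or carried (distance of chest from where it was at the start of the episode above 0.025 m).
It fails at once if the chest is lifted off the bench or tipped (more than 10 mm or 0.08 rad) (height (world z) of chest above 0.01 m or angle between chest's own z axis and vertical above 0.08 rad).
It also fails if it takes over 64 s, if anything falls off the work surface, if the arm or the gripper's body presses on something with over 40 N, if the wrist force passes 120 N, or if a joint passes its speed limit or range.

## Working session

There is one attempt and no reset: what is moved stays moved. The work goes in short steps, Python scripts to look and compute and a tool call to move; the robot and the scene stay as the last step left them, time stands still between calls to the robot, and variables do not carry over. Pictures are saved under pics/ and viewed, at most 10 in all, crops included, and the job is handed in when it is done.

Besides the shell and the picture viewer there is one more tool, called after ">>>" by a JSON object that holds its "api" and its "payload", one argument or row to a line. apply_moves: Moves the arm, as the interface text tells. Shift numbers are shares of 0.25 m and turn numbers shares of 180 degrees, none past 1 either way. Its arguments: {"type":"object","properties":{"motion":{"type":"array"},"grip":{"type":"number"}},"required":["motion"]}

```bash
mkdir -p pics; python3 - <<'E'
from bench import *
import cv2,pickle,numpy as np
o=get_obs();print(o['tcp_pos'],o['tcp_rot'],o['time_s'])
for n in('scene','top'):
    c=camera(n);cv2.imwrite(f'pics/{n}0.png',c['image']);pickle.dump(c,open(n+'.pkl','wb'));print(n,c['intrinsics'],c['R'],c['t'])
E
```

```text
[0.26354926 0.5937386  0.24767297] [-1.57468503e-04  2.07385044e-01  9.78259210e-01 -5.81039026e-04] 0.0
scene [[459.77273795   0.         322.45705   ]
 [  0.         459.77273795 245.75398703]
 [  0.           0.           1.        ]] [[ 0.9102655  -0.41397504  0.00643365]
 [-0.31004688 -0.69187764 -0.65205542]
 [ 0.27438597  0.59154882 -0.75814401]] [-0.47656908  0.34551905  1.07193807]
top [[470.16196604   0.         312.20586714]
 [  0.         470.16196604 234.91109583]
 [  0.           0.           1.        ]] [[-0.08260277 -0.9965581  -0.00698046]
 [-0.9733974   0.08218115 -0.21387793]
 [ 0.21371544 -0.01087215 -0.97683545]] [0.19944906 0.58172834 1.21751357]
```

View pics/scene0.png

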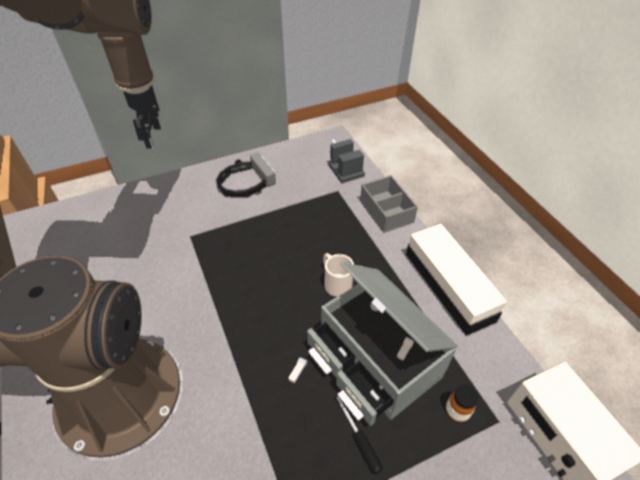

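View pics/top0.png

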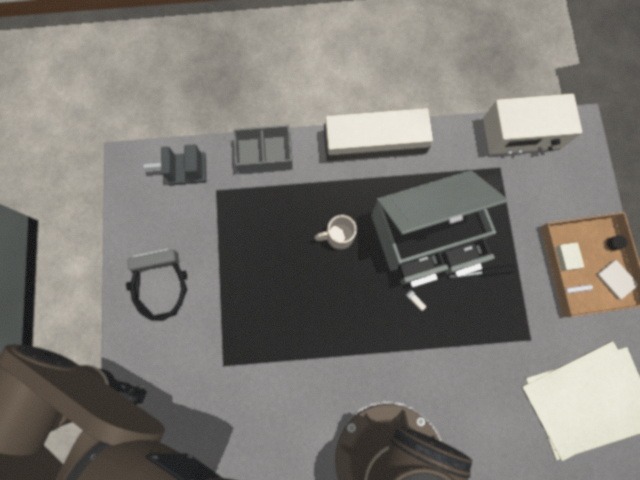

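The scene view shows the chest around (385,340), the mug on its left, the jar at (461,403), and the drawers out. The top view shows the lid at about (440,200) and the drawer fronts at about (422,280) and (468,268). I'll zoom in to get corners.

```bash
python3 - <<'E'
import cv2,pickle,numpy as np
for n,(x,y,w,h) in dict(scene=(295,240,190,142),top=(360,160,160,120+40)).items():
    im=pickle.load(open(n+'.pkl','rb'))['image'][y:y+h,x:x+w]
    im=cv2.convertScaleAbs(im,alpha=1.6,beta=20)
    s=4 if n=='scene' else 3.75
    cv2.imwrite(f'pics/{n}_crop.png',cv2.resize(im,None,fx=s,fy=s,interpolation=cv2.INTER_CUBIC))
E
```

```text
(no output)
```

View pics/scene_crop.png

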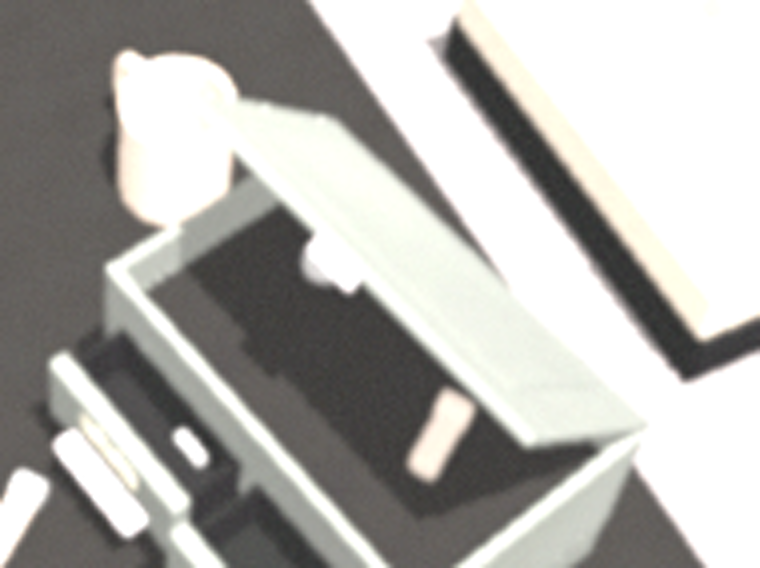

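View pics/top_crop.png

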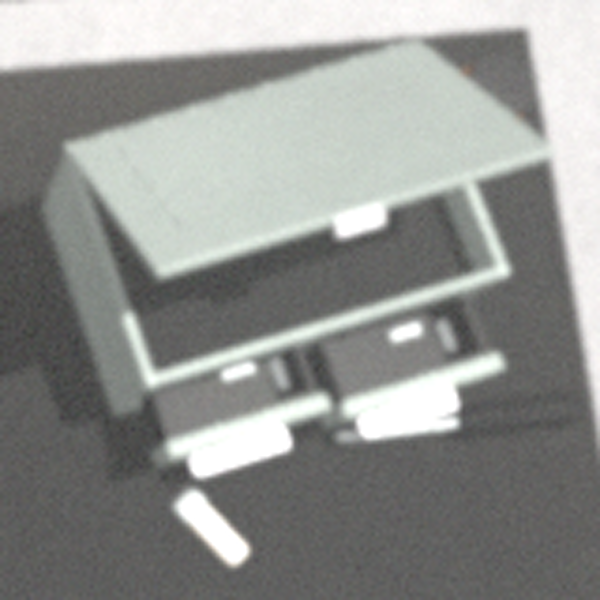

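The scene crop shows the front-left rim corner at (110,268) and the lid's free edge running (235,100)–(530,445). The top crop shows the rim front corners at (148,385) and (508,270), the lid free edge at (160,278)–(550,152), and the drawer-front tops at (168,450)–(327,408) and (340,415)–(503,368).

```bash
cat > h.py <<'E'
import pickle,numpy as np
C={n:pickle.load(open(n+'.pkl','rb')) for n in('scene','top')}
T=lambda x,y:(360+x/3.75,160+y/3.75)
S=lambda x,y:(295+x/4,240+y/4)
def ray(n,p):
    c=C[n];return -c['R'].T@c['t'], c['R'].T@np.linalg.solve(c['intrinsics'],[p[0],p[1],1])
def pl(n,p,z):
    o,d=ray(n,p);return o+d*(z-o[2])/d[2]
def tri(a,b):
    (o1,d1),(o2,d2)=ray('scene',a),ray('top',b)
    s=np.linalg.lstsq(np.c_[d1,-d2],o2-o1,rcond=None)[0]
    p,q=o1+d1*s[0],o2+d2*s[1];return (p+q)/2,np.linalg.norm(p-q)
E
python3 - <<'E'
from h import *
np.set_printoptions(precision=4,suppress=True)
L=pl('top',T(148,385),.145);R=pl('top',T(508,272),.145)
print('rim',L,R,np.linalg.norm(L-R),'scene L',pl('scene',S(108,268),.145))
y=(L-R)/np.linalg.norm(L-R);x=np.array([y[1],-y[0],0]);yaw=np.arctan2(x[1],x[0]);print('yaw',yaw)
c=(L+R)/2+.085*x;c[2]=0;print('centre',c)
loc=lambda p:np.array([(p-c)@x,(p-c)@y,p[2]])
for k in[(166,448),(327,406),(342,412),(504,366)]:
    print('drawer',loc(pl('top',T(*k),.1)))
print('drawerscene',loc(pl('scene',S(50,365),.1)),loc(pl('scene',S(185,510),.1)))
for a,b in[((222,100),(160,278)),((530,447),(550,154)),((330,118),(67,147)),((643,428),(418,40))]:
    p,e=tri(S(*a),T(*b));print('lid',p,loc(p),e)
print('finger',loc(pl('top',T(212,528),.018)))
print('mug',loc(pl('top',(341,228),.09)),'jar',loc(pl('scene',(463,396),.085)))
E
```

```text
rim [ 0.489  -0.0614  0.145 ] [ 0.5455 -0.3138  0.145 ] 0.2587171485680749 scene L [ 0.493  -0.0624  0.145 ]
yaw 0.22025856487710235
centre [ 0.6002 -0.169   0.    ]
drawer [-0.1258  0.1224  0.1   ]
drawer [-0.1316  0.0062  0.1   ]
drawer [-0.1387 -0.0022  0.1   ]
drawer [-0.1422 -0.1212  0.1   ]
drawerscene [-0.1306  0.1177  0.1   ] [-0.1243 -0.0003  0.1   ]
lid [ 0.5495 -0.0576  0.2606] [-0.0251  0.1198  0.2606] 0.023794061506842476
lid [ 0.5962 -0.3035  0.2653] [-0.0333 -0.1304  0.2653] 0.0038132505925203195
lid [ 0.6572 -0.0248  0.1543] [0.0872 0.1283 0.1543] 0.0026215775660452696
lid [ 0.7126 -0.2765  0.1505] [ 0.0863 -0.1295  0.1505] 0.0012657919577526854
finger [-0.1861  0.0925  0.018 ]
mug [0.0554 0.2348 0.09  ] jar [ 0.0486 -0.2032  0.085 ]
```

```bash
cat > go.py <<'E'
import numpy as np
from bench import get_obs
from scipy.spatial.transform import Rotation as Ro
c=np.array([.6002,-.169,0]);yaw=.2203
M=Ro.from_euler('z',yaw).as_matrix()
np.set_printoptions(precision=4,suppress=True)
def Rt():
    o=get_obs();return o,Ro.from_quat(np.roll(o['tcp_rot'],-1)).as_matrix()
def world(p): return c+M@np.array(p)
def to(w,frm=None):  # tool-axis shift fraction from the measured (or given) TCP
    o,R=Rt();f=o['tcp_pos'] if frm is None else frm
    return R.T@(np.array(w)-f)/.25
def where():
    o,R=Rt();print('t',o['time_s'],'tcp',o['tcp_pos'],'local',M.T@(o['tcp_pos']-c),'F local',M.T@o['force'],'toolx dev deg',np.degrees(np.arctan2(R[1,0],R[0,0])-yaw))
E
python3 - <<'E'
from go import *
from bench import camera
where()
print(camera('wrist')['mount'])
a=[.37,.43,.25];print(to(a));print(world([-.175,.065,.102]))
E
```

```text
t 0.1 tcp [0.2636 0.5938 0.2477] local [-0.1618  0.8179  0.2477] F local [0.8203 0.8348 0.1312] toolx dev deg 143.43948287553872
[[-0.0011 -0.9642 -0.2653  0.0667]
 [ 1.     -0.0007 -0.0014  0.0003]
 [ 0.0012 -0.2653  0.9642 -0.126 ]
 [ 0.      0.      0.      1.    ]]
[-0.6549 -0.4264 -0.0084]
[ 0.4152 -0.1438  0.102 ]
```

>>> {"api": "apply_moves", "payload": {
  "motion": [
    {"delta_pos":[-0.655,-0.426,0],"spin":-0.203},
    {"delta_pos":[-0.655,-0.426,0],"spin":-0.203},
    {"delta_pos":[-0.655,-0.426,0],"spin":-0.203},
    {"delta_pos":[-0.655,-0.426,0],"spin":-0.203},
    {"delta_pos":[-0.655,-0.426,0],"spin":-0.203},
    {"delta_pos":[-0.655,-0.426,0],"spin":-0.203},
    {"delta_pos":[-0.655,-0.426,0],"spin":-0.203},
    {"delta_pos":[-0.655,-0.426,0],"spin":-0.203}
  ],
  "grip": 1
}}

```text
time_s: 0.95
tcp_pos: [0.3696, 0.4312, 0.2482]
tcp_rot: [-0.0, -0.109, 0.994, 0.0]
force: [-0.1, -0.3, 0.4]
grip_width: 0.0001
grip_force: 0.0
```

```bash
python3 - <<'E'
from go import *
where(); print(to([.46,.2,.25]))
E
```

```text
t 0.95 tcp [0.3696 0.4312 0.2482] local [-0.0938  0.636   0.2482] F local [-0.1901 -0.2729  0.3935] toolx dev deg -180.09054497456665
[-0.1522 -0.9811 -0.0073]
```

>>> {"api": "apply_moves", "payload": {
  "motion": [
    {"delta_pos":[-0.15,-0.98,0],"spin":0},
    {"delta_pos":[-0.15,-0.98,0],"spin":0},
    {"delta_pos":[-0.15,-0.98,0],"spin":0},
    {"delta_pos":[-0.15,-0.98,0],"spin":0},
    {"delta_pos":[-0.15,-0.98,0],"spin":0},
    {"delta_pos":[-0.15,-0.98,0],"spin":0}
  ]
}}

```text
time_s: 1.55
tcp_pos: [0.4617, 0.196, 0.2483]
tcp_rot: [0.0, -0.108, 0.994, -0.0]
force: [-0.4, 1.1, -1.1]
grip_width: -0.0003
grip_force: 0.0
```

```bash
python3 - <<'E'
from go import *
where(); print(to(world([-.17,.15,.25])));print(to(world([-.17,.065,.25])))
E
```

```text
t 1.55 tcp [0.4617 0.196  0.2483] local [-0.0554  0.3864  0.2483] F local [-0.1261  1.1355 -1.0915] toolx dev deg -180.27145374404506
[ 0.454  -0.9479 -0.006 ]
[ 0.4524 -1.2879 -0.0057]
```

>>> {"api": "apply_moves", "payload": {
  "motion": [
    {"delta_pos":[0.48,-0.95,0],"spin":0},
    {"delta_pos":[0.48,-0.95,0],"spin":0},
    {"delta_pos":[0.48,-0.95,0],"spin":0},
    {"delta_pos":[0.48,-0.95,0],"spin":0},
    {"delta_pos":[0.48,-0.95,0],"spin":0},
    {"delta_pos":[0.48,-0.95,0],"spin":0},
    {"delta_pos":[0.48,-0.95,0],"spin":0}
  ]
}}

```text
time_s: 2.25
tcp_pos: [0.3948, -0.0596, 0.2484]
tcp_rot: [0.0, -0.108, 0.994, -0.0]
force: [0.3, 0.4, -0.4]
grip_width: -0.0001
grip_force: 0.0
```

```bash
python3 - <<'E'
from go import *
where(); print(to(world([-.18,.065,.25])),to(world([-.18,.065,.102])))
E
```

```text
t 2.25 tcp [ 0.3948 -0.0596  0.2484] local [-0.1765  0.1516  0.2484] F local [ 0.3813  0.3561 -0.3548] toolx dev deg -180.20163509233478
[ 0.0128 -0.3465 -0.0063] [ 0.013  -0.3464  0.5857]
```

>>> {"api": "apply_moves", "payload": {
  "motion": [
    {"delta_pos":[0.01,-0.346,0],"spin":0},
    {"delta_pos":[0.01,-0.346,0],"spin":0},
    {"delta_pos":[0.01,-0.346,0.3],"spin":0},
    {"delta_pos":[0.01,-0.346,0.586],"spin":0},
    {"delta_pos":[0.01,-0.346,0.586],"spin":0},
    {"delta_pos":[0.01,-0.346,0.586],"spin":0},
    {"delta_pos":[0.01,-0.346,0.586],"spin":0}
  ]
}}

```text
time_s: 2.95
tcp_pos: [0.4116, -0.1424, 0.102]
tcp_rot: [-0.001, -0.11, 0.994, 0.001]
force: [0.5, 0.7, 0.6]
grip_width: 0.0
grip_force: 0.0
```

```bash
python3 - <<'E'
from go import *
where(); print(to(world([-.105,.065,.102])))
from bench import camera
import cv2
cv2.imwrite('pics/s1.png',cv2.resize(camera('scene')['image'][220:430,270:510],None,fx=2.8,fy=2.8))
E
```

```text
t 2.95 tcp [ 0.4116 -0.1424  0.102 ] local [-0.1783  0.0672  0.102 ] F local [0.6627 0.5957 0.5858] toolx dev deg -179.96434879881096
[-0.293  -0.009  -0.0005]
```

View pics/s1.png

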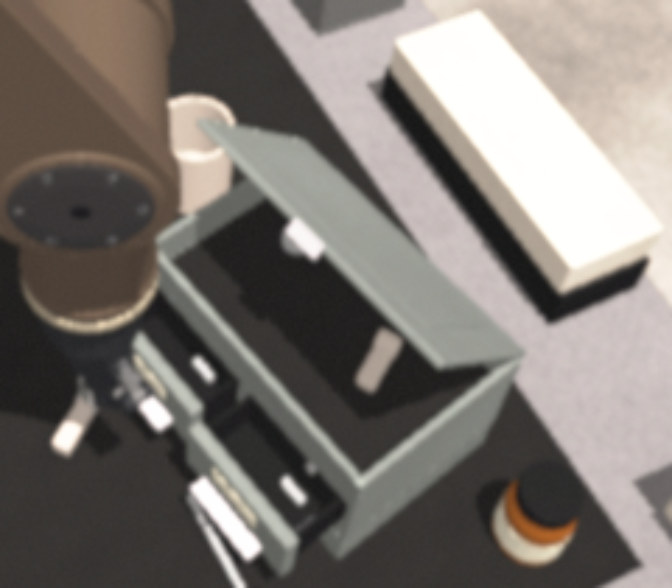

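The arm stands in front of the left drawer (fingertip at about (125,385)), with clear space to the lid. I'll push gently.

>>> {"api": "apply_moves", "payload": {
  "motion": [
    {"delta_pos":[-0.06,-0.009,0],"spin":0},
    {"delta_pos":[-0.1,-0.009,0],"spin":0},
    {"delta_pos":[-0.13,-0.009,0],"spin":0},
    {"delta_pos":[-0.16,-0.009,0],"spin":0},
    {"delta_pos":[-0.19,-0.009,0],"spin":0},
    {"delta_pos":[-0.22,-0.009,0],"spin":0},
    {"delta_pos":[-0.25,-0.009,0],"spin":0},
    {"delta_pos":[-0.27,-0.009,0],"spin":0}
  ]
}}

```text
time_s: 3.8
tcp_pos: [0.4783, -0.1308, 0.1017]
tcp_rot: [-0.0, -0.11, 0.994, 0.0]
force: [-1.9, -1.3, 1.9]
grip_width: -0.0003
grip_force: 1.1
```

```bash
python3 - <<'E'
from go import *
where()
E
```

```text
t 3.8 tcp [ 0.4783 -0.1308  0.1017] local [-0.1106  0.0639  0.1017] F local [-2.1736 -0.8556  1.875 ] toolx dev deg -180.01890023356324
```

>>> {"api": "apply_moves", "payload": {
  "motion": [
    {"delta_pos":[-0.008,0,0],"spin":0},
    {"delta_pos":[-0.016,0,0],"spin":0},
    {"delta_pos":[-0.02,0,0],"spin":0}
  ]
}}

```text
time_s: 4.1
tcp_pos: [0.4825, -0.1299, 0.1017]
tcp_rot: [-0.0, -0.11, 0.994, 0.0]
force: [-2.3, -0.7, 0.6]
grip_width: -0.0001
grip_force: 1.0
```

>>> {"api": "apply_moves", "payload": {
  "motion": [
    {"delta_pos":[-0.006,0,0],"spin":0},
    {"delta_pos":[-0.008,0,0],"spin":0},
    {"delta_pos":[-0.008,0,0],"spin":0}
  ]
}}

```text
time_s: 4.4
tcp_pos: [0.4845, -0.1295, 0.1018]
tcp_rot: [-0.0, -0.11, 0.994, 0.0]
force: [-1.7, 0.0, -1.0]
grip_width: -0.0002
grip_force: 0.7
```

```bash
python3 - <<'E'
from go import *
where()
E
```

```text
t 4.4 tcp [ 0.4845 -0.1295  0.1018] local [-0.1043  0.0639  0.1018] F local [-1.609   0.3738 -1.0355] toolx dev deg -180.02608851472365
```

>>> {"api": "apply_moves", "payload": {
  "motion": [
    {"delta_pos":[-0.006,0,0],"spin":0},
    {"delta_pos":[-0.008,0,0],"spin":0},
    {"delta_pos":[-0.008,0,0],"spin":0}
  ]
}}

```text
time_s: 4.7
tcp_pos: [0.4866, -0.129, 0.1018]
tcp_rot: [0.0, -0.11, 0.994, -0.0]
force: [-1.5, -0.3, 0.1]
grip_width: -0.0
grip_force: 0.6
```

>>> {"api": "apply_moves", "payload": {
  "motion": [
    {"delta_pos":[-0.004,0,0],"spin":0},
    {"delta_pos":[-0.006,0,0],"spin":0},
    {"delta_pos":[-0.006,0,0],"spin":0}
  ]
}}

```text
time_s: 5.0
tcp_pos: [0.4881, -0.1287, 0.1018]
tcp_rot: [0.0, -0.11, 0.994, -0.0]
force: [-1.1, 0.3, -0.2]
grip_width: 0.0003
grip_force: 0.6
```

>>> {"api": "apply_moves", "payload": {
  "motion": [
    {"delta_pos":[-0.004,0,0],"spin":0},
    {"delta_pos":[-0.006,0,0],"spin":0},
    {"delta_pos":[-0.006,0,0],"spin":0}
  ]
}}

```text
time_s: 5.3
tcp_pos: [0.4885, -0.1285, 0.1018]
tcp_rot: [-0.001, -0.11, 0.994, 0.0]
force: [-8.7, -4.4, 5.5]
grip_width: 0.0003
grip_force: 4.6
```

Force rose, so the left drawer is home. Next is the right one.

>>> {"api": "apply_moves", "payload": {
  "motion": [
    {"delta_pos":[0.1,0,0],"spin":0},
    {"delta_pos":[0.32,0,0],"spin":0},
    {"delta_pos":[0.32,0,0],"spin":0},
    {"delta_pos":[0.32,-0.26,0],"spin":0},
    {"delta_pos":[0.32,-0.52,0],"spin":0},
    {"delta_pos":[0.32,-0.52,0],"spin":0},
    {"delta_pos":[0.32,-0.52,0],"spin":0}
  ]
}}

```text
time_s: 6.0
tcp_pos: [0.4417, -0.277, 0.1022]
tcp_rot: [0.002, -0.108, 0.994, -0.001]
force: [0.1, 0.2, -0.2]
grip_width: -0.0
grip_force: 0.0
```

```bash
python3 - <<'E'
from go import *
where()
E
```

```text
t 6.0 tcp [ 0.4417 -0.277   0.1022] local [-0.1782 -0.0708  0.1022] F local [ 0.1408  0.1771 -0.2242] toolx dev deg -180.18027572364306
```

>>> {"api": "apply_moves", "payload": {
  "motion": [
    {"delta_pos":[-0.04,0.02,0],"spin":0},
    {"delta_pos":[-0.08,0.02,0],"spin":0},
    {"delta_pos":[-0.11,0.02,0],"spin":0},
    {"delta_pos":[-0.14,0.02,0],"spin":0},
    {"delta_pos":[-0.18,0.02,0],"spin":0},
    {"delta_pos":[-0.22,0.02,0],"spin":0},
    {"delta_pos":[-0.25,0.02,0],"spin":0},
    {"delta_pos":[-0.28,0.02,0],"spin":0}
  ]
}}

```text
time_s: 6.8
tcp_pos: [0.5075, -0.2522, 0.1017]
tcp_rot: [-0.0, -0.11, 0.994, 0.0]
force: [-2.6, 1.0, 1.0]
grip_width: -0.0002
grip_force: 1.1
```

>>> {"api": "apply_moves", "payload": {
  "motion": [
    {"delta_pos":[-0.006,0,0],"spin":0},
    {"delta_pos":[-0.012,0,0],"spin":0},
    {"delta_pos":[-0.012,0,0],"spin":0}
  ]
}}

```text
time_s: 7.1
tcp_pos: [0.5101, -0.2521, 0.1018]
tcp_rot: [0.0, -0.11, 0.994, -0.0]
force: [-1.4, 0.3, -0.5]
grip_width: -0.0
grip_force: 0.0
```

```bash
python3 - <<'E'
from go import *
where()
E
```

```text
t 7.1 tcp [ 0.5101 -0.2521  0.1018] local [-0.1061 -0.0613  0.1018] F local [-1.2627  0.6241 -0.4602] toolx dev deg -180.0264426291516
```

>>> {"api": "apply_moves", "payload": {
  "motion": [
    {"delta_pos":[-0.006,0,0],"spin":0},
    {"delta_pos":[-0.012,0,0],"spin":0},
    {"delta_pos":[-0.012,0,0],"spin":0}
  ]
}}

```text
time_s: 7.4
tcp_pos: [0.5129, -0.2514, 0.1018]
tcp_rot: [0.0, -0.11, 0.994, -0.0]
force: [-0.5, -1.0, 0.6]
grip_width: -0.0002
grip_force: 0.3
```

>>> {"api": "apply_moves", "payload": {
  "motion": [
    {"delta_pos":[-0.004,0,0],"spin":0},
    {"delta_pos":[-0.007,0,0],"spin":0},
    {"delta_pos":[-0.007,0,0],"spin":0}
  ]
}}

```text
time_s: 7.7
tcp_pos: [0.5147, -0.2509, 0.1018]
tcp_rot: [0.0, -0.11, 0.994, -0.0]
force: [-0.8, 0.5, 0.2]
grip_width: -0.0004
grip_force: 0.3
```

>>> {"api": "apply_moves", "payload": {
  "motion": [
    {"delta_pos":[-0.004,0,0],"spin":0},
    {"delta_pos":[-0.006,0,0],"spin":0},
    {"delta_pos":[-0.006,0,0],"spin":0}
  ]
}}

```text
time_s: 8.0
tcp_pos: [0.5157, -0.2505, 0.1018]
tcp_rot: [-0.0, -0.11, 0.994, 0.0]
force: [-4.0, -3.9, 2.4]
grip_width: 0.0001
grip_force: 2.4
```

>>> {"api": "apply_moves", "payload": {
  "motion": [
    {"delta_pos":[-0.003,0,0],"spin":0},
    {"delta_pos":[-0.003,0,0],"spin":0}
  ]
}}

```text
time_s: 8.2
tcp_pos: [0.5157, -0.2505, 0.1017]
tcp_rot: [-0.001, -0.11, 0.994, 0.0]
force: [-10.0, -6.4, 5.5]
grip_width: 0.0001
grip_force: 5.2
```

>>> {"api": "apply_moves", "payload": {
  "motion": [
    {"delta_pos":[0.1,0,0],"spin":0},
    {"delta_pos":[0.3,0,0],"spin":0},
    {"delta_pos":[0.3,0,0],"spin":0},
    {"delta_pos":[0.3,0,0],"spin":0}
  ]
}}

```text
time_s: 8.6
tcp_pos: [0.443, -0.267, 0.102]
tcp_rot: [0.0, -0.109, 0.994, -0.0]
force: [0.5, -0.9, 0.2]
grip_width: -0.0001
grip_force: 0.0
```

```bash
python3 - <<'E'
from go import *
where()
from bench import camera
import cv2
cv2.imwrite('pics/t2.png',cv2.resize(camera('top')['image'][160:320,340:540],None,fx=3.5,fy=3.5))
E
```

```text
t 8.6 tcp [ 0.443 -0.267  0.102] local [-0.1748 -0.0613  0.102 ] F local [ 0.3006 -0.9993  0.1566] toolx dev deg -180.10226934510567
```

View pics/t2.png

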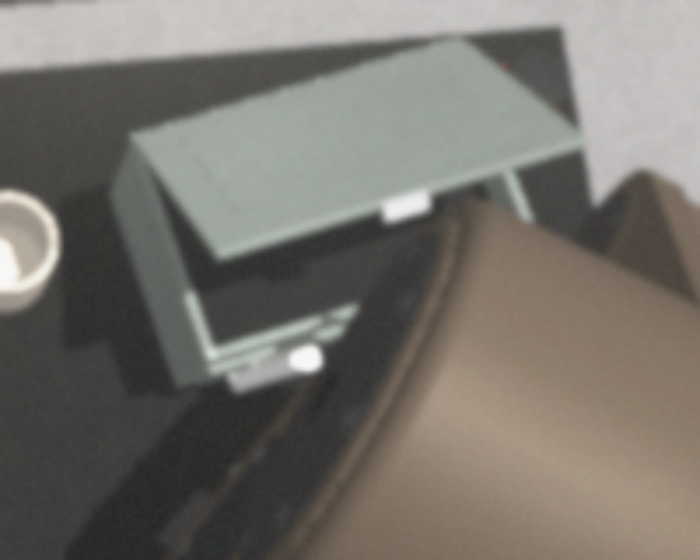

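Left drawer flush, with its front at the rim line (215,365). The right one stopped at the same local depth (-0.100). Now I'll rise and go over the lid.

>>> {"api": "apply_moves", "payload": {
  "motion": [
    {"delta_pos":[0,0,-0.3],"spin":0},
    {"delta_pos":[0,0,-0.6],"spin":0},
    {"delta_pos":[0,0,-0.92],"spin":0},
    {"delta_pos":[0,0,-0.92],"spin":0},
    {"delta_pos":[0,0,-0.92],"spin":0},
    {"delta_pos":[0,0,-0.92],"spin":0}
  ]
}}

```text
time_s: 9.25
tcp_pos: [0.4464, -0.2677, 0.3368]
tcp_rot: [0.003, -0.11, 0.994, -0.003]
force: [0.1, 0.9, -1.5]
grip_width: 0.0
grip_force: 0.0
```

>>> {"api": "apply_moves", "payload": {
  "motion": [
    {"delta_pos":[-0.66,0.245,0],"spin":0},
    {"delta_pos":[-0.66,0.245,0],"spin":0},
    {"delta_pos":[-0.66,0.245,0],"spin":0},
    {"delta_pos":[-0.66,0.245,0],"spin":0},
    {"delta_pos":[-0.66,0.245,0],"spin":0},
    {"delta_pos":[-0.66,0.245,0],"spin":0}
  ]
}}

```text
time_s: 9.85
tcp_pos: [0.5918, -0.17, 0.3309]
tcp_rot: [-0.0, -0.111, 0.994, 0.0]
force: [-0.2, -0.9, 0.2]
grip_width: -0.0
grip_force: 0.0
```

```bash
python3 - <<'E'
from go import *
where()
o,R=Rt();f=o['tcp_pos']
for p,z in[(-.01,.290),(-.01,.2647),(-.02,.252),(-.03,.240),(-.0475,.2138),(-.059,.184),(-.0625,.1625),(-.0625,.1525)]: print(z,to(world([p,0,z+.017])))
from bench import camera
import cv2
cv2.imwrite('pics/s3.png',cv2.resize(camera('scene')['image'][180:430,270:510],None,fx=2.4,fy=2.4))
E
```

```text
t 9.85 tcp [ 0.5918 -0.17    0.3309] local [-0.0084  0.0009  0.3309] F local [-0.3931 -0.8846  0.249 ] toolx dev deg -179.90618688272716
0.29 [ 0.0062 -0.0035  0.0956]
0.2647 [ 0.0061 -0.0036  0.1968]
0.252 [ 0.0461 -0.0035  0.2477]
0.24 [ 0.086  -0.0035  0.2957]
0.2138 [ 0.1559 -0.0034  0.4006]
0.184 [ 0.2018 -0.0034  0.5198]
0.1625 [ 0.2158 -0.0034  0.6058]
0.1525 [ 0.2157 -0.0034  0.6458]
```

View pics/s3.png

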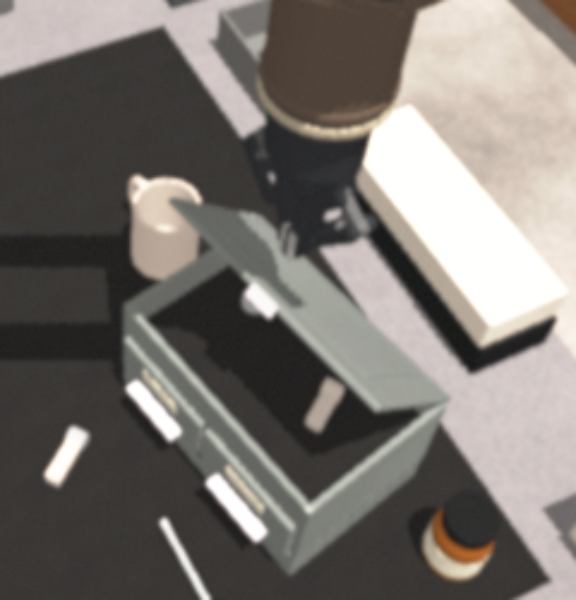

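Both drawers are flush, and the fingertip at (290,245) is above the lid near its free edge. I'll press the lid down along its arc.

>>> {"api": "apply_moves", "payload": {
  "motion": [
    {"delta_pos":[0.006,0,0.09],"spin":0},
    {"delta_pos":[0.006,0,0.14],"spin":0},
    {"delta_pos":[0.006,0,0.18],"spin":0},
    {"delta_pos":[0.015,0,0.21],"spin":0},
    {"delta_pos":[0.045,0,0.245],"spin":0},
    {"delta_pos":[0.065,0,0.27],"spin":0},
    {"delta_pos":[0.085,0,0.295],"spin":0},
    {"delta_pos":[0.085,0,0.295],"spin":0}
  ]
}}

```text
time_s: 10.7
tcp_pos: [0.5693, -0.1756, 0.2574]
tcp_rot: [-0.001, -0.11, 0.994, 0.0]
force: [-0.5, 0.4, -0.1]
grip_width: -0.0002
grip_force: 0.0
```

```bash
python3 - <<'E'
from go import *
where()
for p,z in[(-.0475,.2138),(-.059,.184),(-.0625,.1625),(-.0625,.1525)]: print(z,to(world([p,0,z+.017])))
E
```

```text
t 10.7 tcp [ 0.5693 -0.1756  0.2574] local [-0.0316  0.0003  0.2574] F local [-0.3879  0.4605 -0.1245] toolx dev deg -180.04367437969603
0.2138 [ 0.0636 -0.0012  0.1064]
0.184 [ 0.1095 -0.0013  0.2256]
0.1625 [ 0.1234 -0.0014  0.3116]
0.1525 [ 0.1233 -0.0014  0.3516]
```

>>> {"api": "apply_moves", "payload": {
  "motion": [
    {"delta_pos":[0.015,0,0.025],"spin":0},
    {"delta_pos":[0.03,0,0.05],"spin":0}
  ]
}}

```text
time_s: 10.9
tcp_pos: [0.5632, -0.1773, 0.2455]
tcp_rot: [0.0, -0.11, 0.994, -0.0]
force: [-0.2, -1.2, 1.7]
grip_width: 0.0
grip_force: 0.6
```

```bash
python3 - <<'E'
from go import *
where()
for p,z in[(-.0475,.2138),(-.059,.184),(-.0625,.1625),(-.0625,.1525)]: print(z,to(world([p,0,z+.017])))
from bench import camera
import cv2
cv2.imwrite('pics/s4.png',cv2.resize(camera('scene')['image'][220:400,290:480],None,fx=3,fy=3))
E
```

```text
t 10.9 tcp [ 0.5632 -0.1773  0.2455] local [-0.038  -0.0001  0.2455] F local [-0.4475 -1.1049  1.7435] toolx dev deg -180.0118223550209
0.2138 [0.0382 0.0002 0.0586]
0.184 [0.0843 0.0003 0.1778]
0.1625 [0.0984 0.0003 0.2638]
0.1525 [0.0984 0.0003 0.3038]
```

View pics/s4.png

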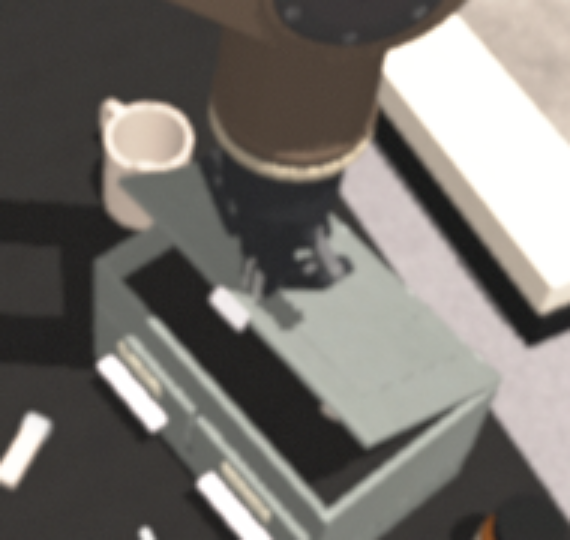

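The lid is moving down, with the fingertip on it at (255,280) just inboard of the free edge. Continuing.

>>> {"api": "apply_moves", "payload": {
  "motion": [
    {"delta_pos":[0.02,0,0.03],"spin":0},
    {"delta_pos":[0.038,0,0.06],"spin":0},
    {"delta_pos":[0.055,0,0.1],"spin":0},
    {"delta_pos":[0.07,0,0.14],"spin":0},
    {"delta_pos":[0.084,0,0.178],"spin":0},
    {"delta_pos":[0.092,0,0.215],"spin":0},
    {"delta_pos":[0.098,0,0.25],"spin":0},
    {"delta_pos":[0.098,0,0.27],"spin":0}
  ]
}}

```text
time_s: 11.75
tcp_pos: [0.5386, -0.1825, 0.177]
tcp_rot: [-0.001, -0.11, 0.994, 0.0]
force: [-0.7, 0.3, 0.9]
grip_width: 0.0001
grip_force: 0.4
```

>>> {"api": "apply_moves", "payload": {
  "motion": [
    {"delta_pos":[0,0,0.01],"spin":0},
    {"delta_pos":[0,0,0.018],"spin":0},
    {"delta_pos":[0,0,0.018],"spin":0}
  ]
}}

```text
time_s: 12.05
tcp_pos: [0.5394, -0.1826, 0.1735]
tcp_rot: [0.0, -0.11, 0.994, -0.0]
force: [-0.6, 0.3, 0.6]
grip_width: 0.0001
grip_force: 0.0
```

>>> {"api": "apply_moves", "payload": {
  "motion": [
    {"delta_pos":[0,0,0.006],"spin":0},
    {"delta_pos":[0,0,0.01],"spin":0},
    {"delta_pos":[0,0,0.01],"spin":0}
  ]
}}

```text
time_s: 12.35
tcp_pos: [0.5393, -0.1826, 0.1711]
tcp_rot: [0.0, -0.11, 0.994, -0.0]
force: [-0.6, -0.1, -0.3]
grip_width: -0.0004
grip_force: 0.0
```

```bash
python3 - <<'E'
from go import *
where()
E
```

```text
t 12.35 tcp [ 0.5393 -0.1826  0.1711] local [-0.0624  0.      0.1711] F local [-0.6381  0.0885 -0.2751] toolx dev deg -180.01606327209672
```

>>> {"api": "apply_moves", "payload": {
  "motion": [
    {"delta_pos":[0,0,0.004],"spin":0},
    {"delta_pos":[0,0,0.007],"spin":0},
    {"delta_pos":[0,0,0.007],"spin":0}
  ]
}}

```text
time_s: 12.65
tcp_pos: [0.5392, -0.1826, 0.1695]
tcp_rot: [0.0, -0.11, 0.994, -0.0]
force: [-1.9, -0.7, 4.3]
grip_width: -0.0003
grip_force: 2.1
```

>>> {"api": "apply_moves", "payload": {
  "motion": [
    {"delta_pos":[0,0,0.004],"spin":0},
    {"delta_pos":[0,0,0.006],"spin":0},
    {"delta_pos":[0,0,0.006],"spin":0}
  ]
}}

```text
time_s: 12.95
tcp_pos: [0.5394, -0.1827, 0.1693]
tcp_rot: [0.0, -0.11, 0.994, -0.0]
force: [-7.4, 1.8, 27.3]
grip_width: -0.0
grip_force: 13.7
```

The lid has hit its stop at the expected height. I'll retract straight up and check.

>>> {"api": "apply_moves", "payload": {
  "motion": [
    {"delta_pos":[0,0,-0.02],"spin":0},
    {"delta_pos":[0,0,-0.2],"spin":0},
    {"delta_pos":[0,0,-0.5],"spin":0},
    {"delta_pos":[0,0,-0.5],"spin":0},
    {"delta_pos":[0,0,-0.5],"spin":0},
    {"delta_pos":[0,0,-0.5],"spin":0},
    {"delta_pos":[0,0,-0.5],"spin":0}
  ]
}}

```text
time_s: 13.65
tcp_pos: [0.5386, -0.1823, 0.2916]
tcp_rot: [-0.001, -0.11, 0.994, 0.0]
force: [0.0, -1.3, -0.3]
grip_width: -0.0001
grip_force: 0.0
```

```bash
python3 - <<'E'
from go import *
where()
from bench import camera
import cv2
cv2.imwrite('pics/s5.png',cv2.resize(camera('scene')['image'][200:440,260:500],None,fx=2.5,fy=2.5))
E
```

```text
t 13.65 tcp [ 0.5386 -0.1823  0.2916] local [-0.0631  0.0005  0.2916] F local [-0.2762 -1.2494 -0.3354] toolx dev deg -180.02334187383818
```

View pics/s5.png

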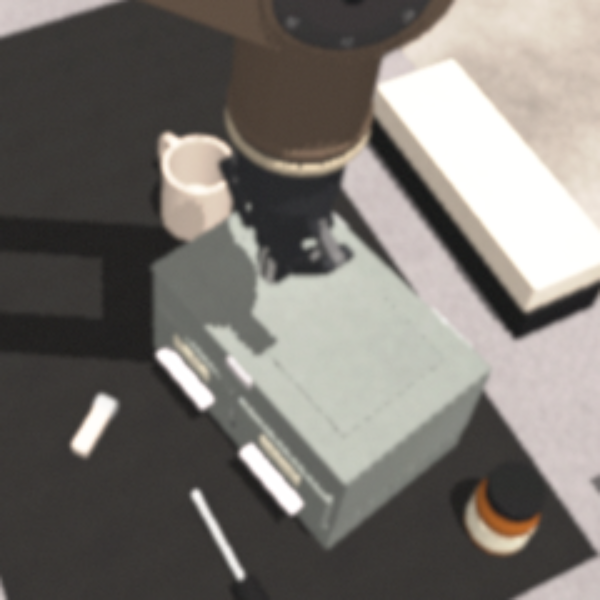

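The lid is flat on the rim, both drawers are flush, nothing around the chest has moved, and the arm is clear.

```bash
python3 -c "
from bench import sign_off
print(sign_off())"
```

```text
the job is handed in; nothing more can be done
None
```

I pushed both drawers fully home, then closed the lid, and handed the job in at about 14 s; the last picture shows the drawers flush, the lid flat on the rim and the things on the bench in place, and the judge gave no verdict.

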